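Lock the loaf peg into the bakery display rail

TASK

Take the loaf peg out of its rest block, drop its foot lengthways into the slot of the display rail, slide it along the slot until its collar comes up gently against the orange stop, and there twist it a quarter turn so that its foot locks crosswise under the rail's lips. Do not force it: if it pushes back hard, ease off. Leave the peg standing locked with its collar down on the rail, and leave the jar, bowl and brush alone.

Things in the scene. Friction and masses are not known exactly. Their poses are not given: they have to be found in the camera images.
- peg: Loaf peg, 90 g, loose, upright. Origin: centre of the underside of its steel T-foot, z up. Upward in mm: foot bar 34 long in x, 11 wide in y, z 0-6; neck 10 diameter, z 6-16; round collar 38 diameter, z 16-21; pale wooden post with red band near its top, 30 in x, 16 in y, z 21-70. Half-turn symmetric about z.
- peg_grip (a point): On the peg's axis, 56 mm above its origin (14 below the post's top): grip here across the post's 16 mm (peg y). With the TCP here the fingertips stay 16 mm above the collar's underside, clear of the stop.
- rest: Fixed dark wooden rest block, 100 x 70 x 26 mm, origin centre of underside. The peg starts in its central hole (40 x 17 mm, 20 deep, long way along block x), collar on the block's top, peg origin 10 mm above the table; draw it straight up at least 20 mm before moving sideways.
- rail: Fixed aluminium display rail, 54 mm wide (x), 312 long (y), top at z 32; origin centre of underside, y along it. Slot 14.5 wide on its centre line, floor at z 12, lips 7 thick (z 25-32). Collar resting on the rail: peg origin at rail z 16. Once locked the peg has 3 mm upward play. On its -x side, 35 to 138 mm from the slot, a slat board with three rolls, 70 high.
- slot_entry (a point): Middle of the slot's mouth at rail y -55, z 32 (rail top): a good place to drop the peg in, foot along the slot (any rail y from -110 to -40 will do). From here the peg slides along the slot towards the stop, in +y of the rail. Under the lips straight side walls as wide as the slot keep the foot from turning.
- slot_mid (a point): Middle of the slot's mouth at rail y 0, z 32. The orange stop is a rigid block across the rail, 44 wide, 30 long, 8 above the rail's top, clamped at a place that is not measured: when the collar touches it the peg's axis is somewhere between rail y 0 and +60. Only there, within about 3 mm, a hidden pocket under the lips lets the foot turn, either way; elsewhere it jams.
- jar: Amber jar, 60 diameter, 85 high, origin at its underside; bystander.
- bowl: White bowl, 100 diameter, 50 high, origin at its underside; bystander.
- brush: Brush lying on the table, about 200 mm long; bystander.
Not all that is in view belongs to the job. Of the things like the peg, leave any that is blue, green or turquoise; of the rest the smaller one is meant.

How it is judged:
By the outcome, as a careful person would: the job done as asked, in the order asked, and still so for the second after the job is handed in, with the robot touching nothing.
It also fails if it takes over 58 s, if anything falls off the work surface, if the arm or the gripper's body presses on something with over 40 N, if the wrist force passes 120 N, or if a joint passes its speed limit or range.

ROBOT

A 7-joint arm with a two-finger parallel gripper is mounted at the origin on the work surface. World frame = base frame: x ahead of the robot, y to its left, z up, the work surface at z = 0. Lengths are in m, angles in degrees, forces in N, time in s.
With the tool pointing down it reaches from about 0.4 to 0.85 m from the base axis. Payload 4.5 kg.
Tool frame: the origin (TCP) lies between the finger pads, 19 mm behind the fingertips; this is the grasp point; z points along the fingers, y is the line along which they close (so a half turn about z gives the same grasp; the last joint's range is limited). The gripper opens to 88 mm and grips with 3 to 60 N. Pads are 18 mm wide; open, the fingers measure 123 mm over their backs; the gripper's body (75 mm by 187 mm) begins 45 mm behind the grasp point.
Start: joints at [-70.428, 39.483, -11.15, 89.685, 9.013, 51.709, -12.324], TCP at [0.189, 0.596, 0.257] pointing down, gripper open.
Joint ranges: [-172.22, 172.22], [-26.19, 119.32], [-84.43, 86.54], [7.71, 146.69], [-57.33, 237.33], [2.42, 119.75], [-152.13, 152.13]. Speed limits (degrees/s): [147.25, 147.25, 180, 180, 180, 180, 180].

INTERFACE

Orientations are given as [roll, pitch, yaw] about the fixed x, y, z axes, in that order (R = Rz(yaw) Ry(pitch) Rx(roll)).
In Python, from station import * gives the robot as it stands.
- The arm moves only by the tool jog_arm, never from a script. Its argument "targets" is a list of rows, each a list of 6 numbers: the shift along the tool's x, y, z in mm, then the turn, a rotation vector about the tool's x, y, z in rad. A call has 1 to 10 rows; each row is the pose to reach, as a shift and turn from the pose commanded when the call began, along the tool's axes at that moment; what a row does not reach only later rows make up. A row lasts 1/12 s, in which the tool goes at most 41.7 mm and 7.16 degrees, less where a joint would pass 70% of its speed; a pose out of reach is approached as far as the arm can. A call with a gripper value outside its range is refused whole. "grip" is the finger opening in mm, from 0 to 88.1, set as the call begins (left out, the last holds). The fingers move at their own pace and stop on an object; "newtons" is the grip in N (left out, the last holds). Time passes only in rows, so rows that repeat a pose let the fingers close. It gives the time, the measured TCP pose, the force, the opening and the grip force at its end, in the units of the state.
- observe(): the state, without advancing time (a new reading comes with each control period).
- get_image(name): name is "scene" or "top" or "wrist"; returns (picture, depth): 400x640x3 uint8, red, green, blue; 400x640 float32, m along the optical axis (not along the pixel's ray), 0 where there is no reading.
- calibration(name): a dict with "K" (3x3 intrinsics, pixels), "k1" (the pictures are not rectified: a ray, as slopes to the right and down, at radius r is drawn at 1 + k1 r^2 times it, then the intrinsics apply), "R" (3x3) and "t" (3): a world point X has camera coordinates R X + t. Camera axes: x right, y down, z forward; pixel columns grow to the right and rows downward; lengths in m; the calibration is good to about 2 mm. A picture is of the moment at which its call begins: read the wrist's pose just before it. calibration takes no time and is no camera call; for the wrist camera it gives the pose at the moment of the call.
- hand_in(): hands the job in; it is judged then, once.
The state is a dict: "time_s": time; "joint_positions": joint angles; "qd": joint speeds; "tau": joint torques, N m; "eef_pos": TCP position; "eef_rot": TCP orientation; "contact_force": force on the tool from outside, world axes, zero at the start; "torque": the same for the moment, N m; "finger_gap": finger opening in m; "grasp_force": force on a finger pad.
Only numpy, scipy, OpenCV 4.12 (cv2) and the standard library are available. Lean on these libraries where they do the work, as an engineer would, in place of code of your own. Each camera call takes 0.05 s, during which the arm holds its last target. There are 200 camera calls.

## Working session

There is one attempt and no reset: what is moved stays moved. The work goes in short steps, Python scripts to look and compute and a tool call to move; the robot and the scene stay as the last step left them, time stands still between calls to the robot, and variables do not carry over. Pictures are saved under pics/ and viewed, at most 10 in all, crops included, and the job is handed in when it is done.

Besides the shell and the picture viewer there is one more tool, called after "Emit:" in YAML: its name, and indented under it one key for each argument. jog_arm: Moves the arm, as the interface text tells. Its arguments: {"type":"object","properties":{"targets":{"type":"array","items":{"type":"array","items":{"type":"number"}}},"grip":{"type":"number"},"newtons":{"type":"number"}},"required":["targets"]}

```bash
mkdir -p pics; cat > h.py <<'E'
from station import *
import numpy as np, cv2
def save(n,name,crop=None,scale=1):
    im,d=get_image(name); np.savez('pics/%s.npz'%n,im=im,d=d)
    cv2.imwrite('pics/%s.png'%n,im[:,:,::-1]); return im,d
def ray(c,u,v):
    K=np.array(c["K"]);p=np.array([(u-K[0,2])/K[0,0],(v-K[1,2])/K[1,1]]);q=p.copy()
    for _ in range(20): q=p/(1+c["k1"]*(q@q))
    R=np.array(c["R"]);t=np.array(c["t"])
    return -R.T@t, R.T@np.array([q[0],q[1],1.])
def onz(c,u,v,z):
    o,d=ray(c,u,v); return o+d*(z-o[2])/d[2]
def dep(c,u,v,D):
    o,d=ray(c,u,v); return o+d*D
E
python3 - <<'E'
from h import *
s=observe();print(s)
a,_=save('scene0','scene');b,_=save('top0','top')
cv2.imwrite('pics/both.png',np.hstack([a,b])[:,:,::-1])
E
```

```text
{'time_s': 0.0, 'joint_positions': array([-70.42768188,  39.53324228, -11.14625596,  89.74632291,
         9.01252592,  51.70885481, -12.32576398]), 'qd': array([ 0.00876414,  0.01505352, -0.03691605, -0.01790488, -0.04054294,
       -0.01054539,  0.09310051]), 'tau': array([ 2.40491945e-04, -5.27553749e+01, -1.26716472e+00, -1.53431386e+01,
       -5.26967773e-02,  6.47426277e-03,  1.81672212e-04]), 'eef_pos': array([0.18919962, 0.59503366, 0.25660324]), 'eef_rot': array([-1.79893765e+02,  6.74192580e-03,  1.62368893e+02]), 'contact_force': array([-0.05766721, -0.9408306 , -0.09356362]), 'torque': array([-0.04855894, -0.03033008,  0.005539  ]), 'grasp_force': 0.0, 'finger_gap': 0.0880744275699658}
```

View pics/top0.png

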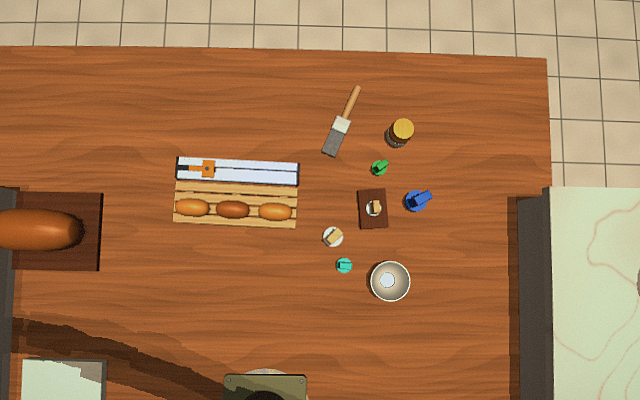

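View pics/scene0.png

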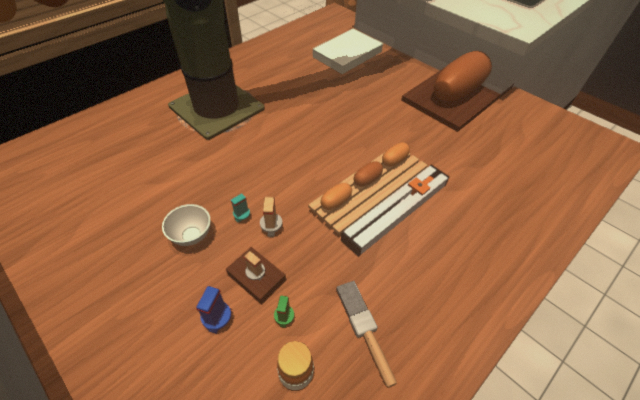

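Top view: the target peg is in the dark rest block at about (374,208). A larger wooden decoy sits at (333,237). The rail runs from (177,167) to (298,175), with the orange stop at (207,168) and the board with rolls below it. The scene view agrees. Next I'll measure.

```bash
python3 - <<'E'
from h import *
z=np.load('pics/top0.npz');im,D=z['im'],z['d'];c=calibration('top')
hsv=cv2.cvtColor(im,cv2.COLOR_RGB2HSV)
print('cam',onz(c,320,200,0), ray(c,320,200)[0])
# rest block : dark pixels in window
def win(m,x0,x1,y0,y1):
    o=np.zeros_like(m);o[y0:y1,x0:x1]=m[y0:y1,x0:x1];return o.astype(np.uint8)
def rect(m,h,n):
    m=cv2.morphologyEx(m,cv2.MORPH_CLOSE,np.ones((5,5)))
    cs=max(cv2.findContours(m,0,1)[0],key=cv2.contourArea).reshape(-1,2)
    P=np.array([onz(c,u,v,h)[:2] for u,v in cs],np.float32)*1000
    print(n,cv2.minAreaRect(P),len(cs))
rect(win(hsv[:,:,2]<90,350,395,180,235),.026,'rest')
g=(hsv[:,:,1]<70)&(hsv[:,:,2]>120)
rect(win(g,170,305,150,190),.032,'rail')
rect(win((hsv[:,:,0]<15)&(hsv[:,:,1]>200)&(hsv[:,:,2]>150),195,220,155,182),.04,'stop')
rect(win(g|((hsv[:,:,0]<30)&(hsv[:,:,2]>165)),362,385,196,220),.031,'collar')
for u,v in [(374,208),(333,237),(376,207),(240,170),(207,168),(340,200)]:print(u,v,dep(c,u,v,D[v,u]))
a=cv2.resize(im[145:235,165:305],None,fx=5,fy=5,interpolation=2)
b=cv2.resize(im[185:275,320:400],None,fx=5,fy=5,interpolation=2)
cv2.imwrite('pics/z1.png',cv2.resize(np.hstack([a,b]),(800,327))[:,:,::-1])
E
```

```text
cam [ 0.54287659 -0.12930733  0.        ] [ 0.41541346 -0.08452076  1.20511634]
rest ((524.265380859375, -258.1063537597656), (31.892724990844727, 44.5554313659668), 86.87268829345703) 76
rail ((610.918701171875, 82.17115783691406), (300.513916015625, 56.3855094909668), 87.98155212402344) 369
stop ((617.1549072265625, 169.34664916992188), (9.063440322875977, 15.74067211151123), 65.89822387695312) 18
collar ((523.3843994140625, -263.118896484375), (37.90019607543945, 38.045257568359375), 1.0843442678451538) 47
374 208 [ 0.51775368 -0.25706047  0.07893598]
333 237 [ 0.44586877 -0.15812576  0.09095718]
376 207 [ 0.52024349 -0.26185492  0.07923923]
240 170 [0.61467659 0.07722552 0.01216753]
207 168 [0.61374616 0.15651426 0.0381263 ]
340 200 [ 0.54363779 -0.18071349  0.00262244]
```

View pics/z1.png

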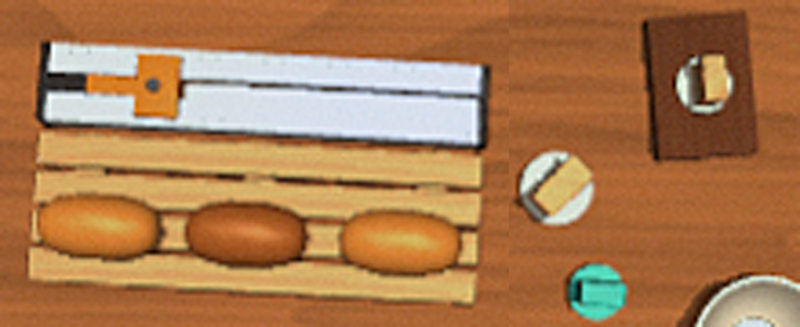

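The collar fit (37.9 mm) and the post-top height (z 0.079) confirm the peg in the rest at (0.523, -0.263). The rail yaw is about -2°. I'll write a move helper and set out.

```bash
cat >> h.py <<'E'
from scipy.spatial.transform import Rotation as Ro
def go(p,yaw,s=None):
    s=s or observe(); R=Ro.from_euler('xyz',s['eef_rot'],degrees=True); T=Ro.from_euler('xyz',[180,0,yaw],degrees=True)
    d=R.inv().apply((np.array(p)-s['eef_pos'])*1000); r=(R.inv()*T).as_rotvec()
    print('t',round(s['time_s'],2),'pos',s['eef_pos'].round(4),'rot',s['eef_rot'].round(1),'j',s['joint_positions'].round(0),'F',s['contact_force'].round(1))
    print('SHIFT',d.round(1),'ROT',r.round(4))
E
python3 -c "
from h import *
go([.48,.25,.30],90)"
```

```text
t 0.1 pos [0.1892 0.5951 0.2567] rot [-179.9    0.   162.4] j [-70.  40. -11.  90.   9.  52. -12.] F [-0.3 -0.1 -0.2]
SHIFT [-381.7 -240.9  -42.9] ROT [-1.3000e-03  1.1000e-03  1.2631e+00]
```

Emit:
jog_arm:
  targets:
    - [-382, -241, -43, 0, 0, 1.263]
    - [-382, -241, -43, 0, 0, 1.263]
    - [-382, -241, -43, 0, 0, 1.263]
    - [-382, -241, -43, 0, 0, 1.263]
    - [-382, -241, -43, 0, 0, 1.263]
    - [-382, -241, -43, 0, 0, 1.263]
    - [-382, -241, -43, 0, 0, 1.263]
    - [-382, -241, -43, 0, 0, 1.263]
    - [-382, -241, -43, 0, 0, 1.263]
    - [-382, -241, -43, 0, 0, 1.263]

```text
time_s: 0.93
eef_pos: [0.4573, 0.2766, 0.297]
eef_rot: [-180.0, 0.0, 90.4]
contact_force: [0.7, 0.5, -0.3]
finger_gap: 0.0882
grasp_force: 0.0
```

```bash
python3 -c "
from h import *
go([.50,-.263,.24],0)"
```

```text
t 0.93 pos [0.4573 0.2766 0.297 ] rot [-180.     0.    90.4] j [-41.  30.   8. 103.  -5.  47. -30.] F [ 0.7  0.5 -0.3]
SHIFT [-539.9   38.9   57. ] ROT [-4.0000e-04  4.0000e-04  1.5779e+00]
```

Emit:
jog_arm:
  targets:
    - [-540, 39, 57, 0, 0, 1.578]
    - [-540, 39, 57, 0, 0, 1.578]
    - [-540, 39, 57, 0, 0, 1.578]
    - [-540, 39, 57, 0, 0, 1.578]
    - [-540, 39, 57, 0, 0, 1.578]
    - [-540, 39, 57, 0, 0, 1.578]
    - [-540, 39, 57, 0, 0, 1.578]
    - [-540, 39, 57, 0, 0, 1.578]
    - [-540, 39, 57, 0, 0, 1.578]
    - [-540, 39, 57, 0, 0, 1.578]

```text
time_s: 1.77
eef_pos: [0.4915, -0.1362, 0.2529]
eef_rot: [-180.0, 0.0, 18.8]
contact_force: [0.7, -0.4, 0.5]
finger_gap: 0.0879
grasp_force: 0.0
```

```bash
python3 -c "
from h import *
go([.50,-.263,.22],0)"
```

```text
t 1.77 pos [ 0.4915 -0.1362  0.2529] rot [-180.     0.    18.8] j [ -5.  33.  25. 111. -21.  40. -39.] F [ 0.7 -0.4  0.5]
SHIFT [-32.8 122.8  32.8] ROT [-5.00e-04  3.00e-04  3.28e-01]
```

Emit:
jog_arm:
  targets:
    - [-33, 123, 33, 0, 0, 0.328]
    - [-33, 123, 33, 0, 0, 0.328]
    - [-33, 123, 33, 0, 0, 0.328]
    - [-33, 123, 33, 0, 0, 0.328]
    - [-33, 123, 33, 0, 0, 0.328]
    - [-33, 123, 33, 0, 0, 0.328]

```text
time_s: 2.27
eef_pos: [0.5007, -0.2605, 0.2197]
eef_rot: [-179.9, 0.1, 0.4]
contact_force: [0.4, -0.0, -0.0]
finger_gap: 0.0882
grasp_force: 0.0
```

```bash
python3 - <<'E'
from h import *
c=calibration('wrist');im,d=save('w1','wrist')
print(observe()['eef_pos'],ray(c,320,200))
for p in ([.523,-.263,.031],[.523,-.263,.08]):
    q=np.array(c['R'])@p+np.array(c['t']);print(q,q[:2]/q[2]*np.array(c['K'])[0,0]+[320,200])
E
```

```text
[ 0.50112651 -0.25939768  0.22003032] (array([ 0.58064499, -0.2605744 ,  0.34699488]), array([-0.32077833, -0.00934979, -0.94719335]))
[ 0.00227141 -0.04363152  0.31823375] [322.313512  155.5597862]
[ 0.00224304 -0.02836963  0.27167117] [322.67618662 166.15206113]
```

View pics/w1.png

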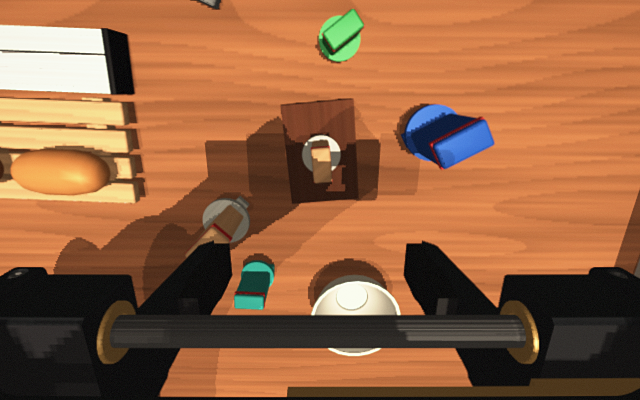

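The wrist view shows the target peg in the rest block, its collar at about (321,154) and its post long way vertical in the image. I'll measure it with the depth image.

```bash
python3 - <<'E'
from h import *
z=np.load('pics/w1.npz');im,D=z['im'],z['d'];c=calibration('wrist')
P=[];Q=[]
for v in range(95,215):
    for u in range(270,390):
        if D[v,u]>0:
            X=dep(c,u,v,D[v,u])
            if abs(X[0]-.523)<.06 and abs(X[1]+.263)<.06:
                if X[2]>.072:P.append(X)
                elif .02<X[2]<.029:Q.append(X)
                elif .029<=X[2]<.034 : pass
P=np.array(P);Q=np.array(Q);print(len(P),P[:,2].mean(),len(Q))
print(cv2.minAreaRect((P[:,:2]*1000).astype(np.float32)), P.mean(0))
print(cv2.minAreaRect((Q[:,:2]*1000).astype(np.float32)))
hs=cv2.cvtColor(im,cv2.COLOR_RGB2HSV)
m=np.zeros((400,640),np.uint8);m[130:180,295:350]=((hs[:,:,1]<90)&(hs[:,:,2]>60))[130:180,295:350]
cs=np.vstack(cv2.findContours(m,0,1)[0]).reshape(-1,2)
E=np.array([onz(c,u,v,.031)[:2]*1000 for u,v in cs],np.float32);print(cv2.minEnclosingCircle(E))
go([.523,-.263,.066],0)
E
```

```text
684 0.07975519409177041 5609
((521.491455078125, -263.2987976074219), (30.322481155395508, 16.2005615234375), 5.361861228942871) [ 0.52255051 -0.26321964  0.07975519]
((521.4212646484375, -263.3830261230469), (100.34142303466797, 70.13668060302734), 5.393286228179932)
((521.6952514648438, -262.7698059082031), 19.542797088623047)
t 2.32 pos [ 0.5011 -0.2594  0.22  ] rot [-179.9    0.     0.5] j [  7.  40.  27. 104. -26.  42. -41.] F [-0.   0.4  0.2]
SHIFT [ 21.9   4.1 154. ] ROT [-0.0023  0.0005  0.0083]
```

```bash
python3 -c "
from h import *
go([.5214,-.2634,.13],5.4)"
```

```text
t 2.32 pos [ 0.5011 -0.2594  0.22  ] rot [-179.9    0.     0.5] j [  7.  40.  27. 104. -26.  42. -41.] F [-0.   0.4  0.2]
SHIFT [20.3  4.4 90. ] ROT [-0.0023  0.0004 -0.086 ]
```

Emit:
jog_arm:
  targets:
    - [20, 4.4, 30, 0, 0, -0.086]
    - [20, 4.4, 60, 0, 0, -0.086]
    - [20, 4.4, 90, 0, 0, -0.086]
    - [20, 4.4, 90, 0, 0, -0.086]
    - [20, 4.4, 90, 0, 0, -0.086]
    - [20, 4.4, 90, 0, 0, -0.086]
  grip: 50

```text
time_s: 2.82
eef_pos: [0.5219, -0.265, 0.1319]
eef_rot: [180.0, -0.1, 5.4]
contact_force: [0.2, -0.4, 0.6]
finger_gap: 0.0513
grasp_force: 0.0
```

```bash
python3 -c "
from h import *
go([.5214,-.2634,.066],5.4)"
```

```text
t 2.82 pos [ 0.5219 -0.265   0.1319] rot [ 1.8e+02 -1.0e-01  5.4e+00] j [ 11.  48.  21. 104. -29.  33. -35.] F [ 0.2 -0.4  0.6]
SHIFT [-0.4 -1.7 65.9] ROT [ 0.0005 -0.0017 -0.0008]
```

Emit:
jog_arm:
  targets:
    - [0, -1, 30, 0, 0, 0]
    - [0, -1, 50, 0, 0, 0]
    - [0, -1, 65, 0, 0, 0]
    - [0, -1, 65, 0, 0, 0]
    - [0, -1, 65, 0, 0, 0]

```text
time_s: 3.23
eef_pos: [0.5217, -0.2649, 0.0668]
eef_rot: [179.9, -0.1, 5.3]
contact_force: [0.2, 0.4, 0.7]
finger_gap: 0.0501
grasp_force: 0.0
```

```bash
python3 -c "
from h import *
go([.5214,-.2634,.066],5.4)"
```

```text
t 3.23 pos [ 0.5217 -0.2649  0.0668] rot [ 1.799e+02 -1.000e-01  5.300e+00] j [ 13.  54.  16. 105. -32.  26. -32.] F [0.2 0.4 0.7]
SHIFT [-0.1 -1.5  0.8] ROT [ 0.0009 -0.0016 -0.002 ]
```

Emit:
jog_arm:
  targets:
    - [0, -1.5, 0.8, 0, 0, 0]
    - [0, -1.5, 0.8, 0, 0, 0]
    - [0, -1.5, 0.8, 0, 0, 0]
    - [0, -1.5, 0.8, 0, 0, 0]
    - [0, -1.5, 0.8, 0, 0, 0]
    - [0, -1.5, 0.8, 0, 0, 0]
    - [0, -1.5, 0.8, 0, 0, 0]
    - [0, -1.5, 0.8, 0, 0, 0]
  grip: 4
  newtons: 25

```text
time_s: 3.9
eef_pos: [0.521, -0.2634, 0.0649]
eef_rot: [180.0, -0.0, 5.3]
contact_force: [-0.2, 1.4, 5.3]
finger_gap: 0.0157
grasp_force: 25.0
```

Emit:
jog_arm:
  targets:
    - [0, 0, -10, 0, 0, 0]
    - [0, 0, -20, 0, 0, 0]
    - [0, 0, -35, 0, 0, 0]
    - [0, 0, -60, 0, 0, 0]
    - [0, 0, -90, 0, 0, 0]
    - [0, 0, -90, 0, 0, 0]
    - [0, 0, -90, 0, 0, 0]

```text
time_s: 4.48
eef_pos: [0.5217, -0.2638, 0.1566]
eef_rot: [179.9, -0.2, 5.3]
contact_force: [-0.1, -0.0, -0.5]
finger_gap: 0.0157
grasp_force: 25.0
```

```bash
python3 -c "
from h import *
s=observe();print(s['finger_gap'],s['grasp_force'])
# rail estimate from top: 
go([.55,-.04,.20],90)"
```

```text
0.01569254208033108 25.00000761821866
t 4.48 pos [ 0.5217 -0.2638  0.1566] rot [179.9  -0.2   5.3] j [ 10.  46.  22. 103. -28.  36. -36.] F [-0.1 -0.  -0.5]
SHIFT [  48.9 -220.2  -43.7] ROT [ 4.1000e-03 -1.1000e-03 -1.4789e+00]
```

Emit:
jog_arm:
  targets:
    - [90, -240, -80, 0, 0, -1.514]
    - [90, -240, -80, 0, 0, -1.514]
    - [90, -240, -80, 0, 0, -1.514]
    - [90, -240, -80, 0, 0, -1.514]
    - [90, -240, -80, 0, 0, -1.514]
    - [90, -240, -80, 0, 0, -1.514]
    - [90, -240, -80, 0, 0, -1.514]
    - [90, -240, -80, 0, 0, -1.514]
    - [90, -240, -80, 0, 0, -1.514]
    - [90, -240, -80, 0, 0, -1.514]

```text
time_s: 5.32
eef_pos: [0.5876, -0.015, 0.2335]
eef_rot: [-179.9, 0.0, 77.3]
contact_force: [-0.2, -0.3, -1.6]
finger_gap: 0.0155
grasp_force: 25.0
```

Emit:
jog_arm:
  targets:
    - [0, 0, 0, 0, 0, -0.03]
    - [0, 0, 0, 0, 0, -0.03]
    - [0, 0, 0, 0, 0, -0.03]
    - [0, 0, 0, 0, 0, -0.03]
    - [0, 0, 0, 0, 0, -0.03]

```text
time_s: 5.73
eef_pos: [0.5882, -0.016, 0.2343]
eef_rot: [-180.0, 0.0, 78.5]
contact_force: [0.5, 0.8, -0.9]
finger_gap: 0.0156
grasp_force: 25.0
```

```bash
python3 - <<'E'
from h import *
go([.61,-.02,.24],90)
c=calibration('wrist');im,d=save('w2','wrist')
np.save('pics/w2c.npy',c,allow_pickle=True)
E
```

```text
t 5.73 pos [ 0.5882 -0.016   0.2343] rot [-180.     0.    78.5] j [-8. 38.  8. 98. -7. 44. -7.] F [ 0.5  0.8 -0.9]
SHIFT [ 0.4 22.1 -5.8] ROT [-4.000e-04  1.000e-04 -2.005e-01]
```

View pics/w2.png

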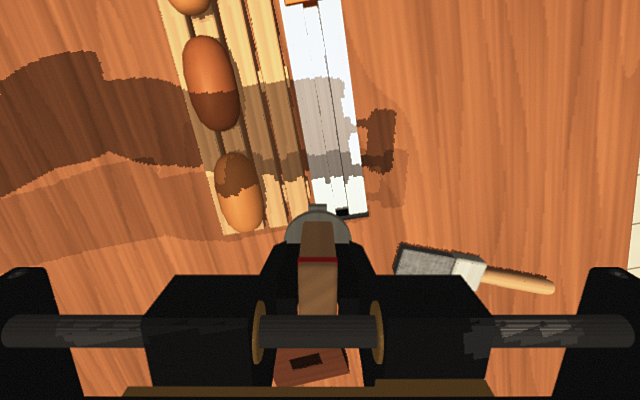

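The rail's near part runs from about (310,0) to (345,215). The held peg hangs at (318,240), and the stop is at the top edge of the image near (300,3). I'll fit the rail edges from depth.

```bash
python3 - <<'E'
from h import *
z=np.load('pics/w2.npz');im,D=z['im'],z['d'];c=np.load('pics/w2c.npy',allow_pickle=True).item()
hs=cv2.cvtColor(im,cv2.COLOR_RGB2HSV)
L=[];Rr=[];S=[];zz=[]
for v in range(8,200,3):
    us=[u for u in range(260,400) if D[v,u]>0 and .026<dep(c,u,v,D[v,u])[2]<.037 and hs[v,u,1]<90]
    if len(us)<30: continue
    # longest span edges
    L.append(onz(c,us[0]-.5,v,.032)[:2]);Rr.append(onz(c,us[-1]+.5,v,.032)[:2]);zz.append(dep(c,us[10],v,D[v,us[10]])[2])
    sl=[u for u in range(us[0],us[-1]) if D[v,u]>0 and dep(c,u,v,D[v,u])[2]<.022]
    if sl:S.append(onz(c,(sl[0]+sl[-1])/2,v,.032)[:2].tolist()+[len(sl)])
for n,A in (('L',L),('R',Rr),('S',S)):
    A=np.array(A)[:,:2]*1000
    if len(A)<5: print(n,len(A));continue
    vx,vy,x0,y0=cv2.fitLine(A.astype(np.float32),cv2.DIST_HUBER,0,.01,.01).ravel()
    a=np.degrees(np.arctan2(-vx/vy,1));x=x0+(27-y0)*vx/vy
    print(n,len(A),'yaw',a,'x at y=27',x,'res',np.std(A[:,0]-x0-(A[:,1]-y0)*vx/vy))
print(np.mean(zz),S[:3])
# rail end and stop
m=[ (dep(c,u,v,D[v,u])) for v in range(190,225) for u in range(300,380) if D[v,u]>0 and hs[v,u,1]<60]
m=np.array([p for p in m if .029<p[2]<.035]);print('min y',np.percentile(m[:,1],[0,1,5]) if len(m) else 0)
s=np.array([dep(c,u,v,D[v,u]) for v in range(0,20) for u in range(280,330) if hs[v,u,1]>200 and D[v,u]>0]);s=s[s[:,2]>.037];print('stop',len(s),s.min(0) if len(s) else '',s.max(0) if len(s) else '')
# peg angle in hand is grasp
E
```

```text
L 64 yaw -1.9388285 x at y=27 580.97095 res 0.3216281068126727
R 64 yaw -2.0435357 x at y=27 634.9398 res 0.318345918762326
S 64 yaw -2.0154839 x at y=27 607.7638 res 0.19645311770006982
0.03196781872068953 [[0.6114891917156612, 0.13318622261313431, 16], [0.6109944609180468, 0.1308379800592331, 16], [0.6113833313245324, 0.1282975202024761, 16]]
min y [-0.07514695 -0.07388986 -0.07212245]
stop 35 [0.59087849 0.13745874 0.0370043 ] [0.61390007 0.13907843 0.04091011]
```

```bash
python3 - <<'E'
from h import *
go([.6079,.027,.105],88)
E
```

```text
t 5.78 pos [ 0.5883 -0.016   0.2343] rot [-180.     0.    78.5] j [-8. 38.  8. 98. -7. 44. -7.] F [ 0.7  0.3 -0.8]
SHIFT [ 46.   10.7 129.3] ROT [-3.000e-04  1.000e-04 -1.651e-01]
```

Emit:
jog_arm:
  targets:
    - [46, 10.7, 20, 0, 0, -0.165]
    - [46, 10.7, 50, 0, 0, -0.165]
    - [46, 10.7, 80, 0, 0, -0.165]
    - [46, 10.7, 110, 0, 0, -0.165]
    - [46, 10.7, 129, 0, 0, -0.165]
    - [46, 10.7, 129, 0, 0, -0.165]
    - [46, 10.7, 129, 0, 0, -0.165]
    - [46, 10.7, 129, 0, 0, -0.165]

```text
time_s: 6.45
eef_pos: [0.609, 0.0269, 0.1067]
eef_rot: [179.9, -0.0, 88.0]
contact_force: [-0.7, -0.6, -0.8]
finger_gap: 0.016
grasp_force: 25.0
```

```bash
python3 - <<'E'
from h import *
go([.6079,.027,.072],88)
c=calibration('wrist');im,d=save('w3','wrist')
np.save('pics/w3c.npy',c,allow_pickle=True)
hs=cv2.cvtColor(im,cv2.COLOR_RGB2HSV)
# slot ahead of peg, refit; collar outline
S=[];P=[]
for v in range(0,215):
  q=[(u,dep(c,u,v,d[v,u])) for u in range(220,420) if d[v,u]>0]
  sl=[u for u,X in q if X[2]<.02 and abs(X[0]-.609)<.014 and X[1]>.06]
  if len(sl)>5:S.append(onz(c,(sl[0]+sl[-1])/2,v,.032)[:2]*1000)
  P+=[X for u,X in q if .060<X[2]<.073 and abs(X[0]-.608)<.03]
S=np.array(S);vx,vy,x0,y0=cv2.fitLine(S.astype(np.float32),cv2.DIST_HUBER,0,.01,.01).ravel()
print('slot',len(S),np.degrees(np.arctan(-vx/vy)),x0+(27-y0)*vx/vy)
P=np.array(P)*1000
if len(P): print('collar pts',len(P),P.min(0),P.max(0),'mean',P.mean(0))
s=[dep(c,u,v,d[v,u]) for v in range(0,215) for u in range(200,440) if d[v,u]>0 and hs[v,u,1]>180 and hs[v,u,0]<15]
s=np.array(s);s=s[(s[:,2]>.038)&(s[:,2]<.043)&(abs(s[:,0]-.612)<.024)];print('stop',len(s),np.percentile(s[:,1],[0,2,50,98]),np.percentile(s[:,0],[1,99]))
E
```

```text
t 6.45 pos [0.609  0.0269 0.1067] rot [179.9  -0.   88. ] j [-9. 50.  4. 99. -6. 31. -3.] F [-0.7 -0.6 -0.8]
SHIFT [ 0.1 -1.2 34.7] ROT [ 0.0023 -0.0001  0.0005]
slot 127 -2.0114405 607.61206
collar pts 128 [598.44409533  43.03211357  66.76929318] [618.14929367  46.3020082   72.99574609] mean [608.32815769  45.1391198   70.67444183]
stop 186 [0.13733936 0.13746056 0.13843959 0.15216778] [0.5902951  0.63188214]
```

View pics/w3.png

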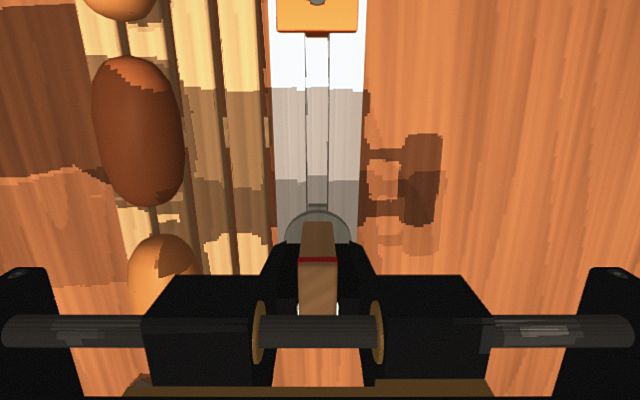

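The held peg's collar front is centred at (318,212), over the slot line. The stop's near face is at v≈36, world y≈0.137. I'll lower gently with a small sideways correction.

Emit:
jog_arm:
  targets:
    - [0, -0.8, 5, 0, 0, 0]
    - [0, -0.8, 10, 0, 0, 0]
    - [0, -0.8, 15, 0, 0, 0]
    - [0, -0.8, 18, 0, 0, 0]
    - [0, -0.8, 21, 0, 0, 0]
    - [0, -0.8, 23, 0, 0, 0]

```text
time_s: 7.0
eef_pos: [0.6071, 0.027, 0.082]
eef_rot: [-180.0, -0.0, 88.1]
contact_force: [0.1, 1.0, -1.0]
finger_gap: 0.0158
grasp_force: 25.0
```

Emit:
jog_arm:
  targets:
    - [0, 0, 3, 0, 0, 0]
    - [0, 0, 5, 0, 0, 0]
    - [0, 0, 7, 0, 0, 0]
    - [0, 0, 8.5, 0, 0, 0]
    - [0, 0, 8.5, 0, 0, 0]

```text
time_s: 7.42
eef_pos: [0.6071, 0.027, 0.0737]
eef_rot: [-180.0, -0.0, 88.1]
contact_force: [-0.3, -1.3, -0.9]
finger_gap: 0.0161
grasp_force: 25.0
```

Emit:
jog_arm:
  targets:
    - [5, 0, 1, 0, 0, 0]
    - [14, 0, 1, 0, 0, 0]
    - [24, 0, 1, 0, 0, 0]
    - [34, 0, 1, 0, 0, 0]
    - [44, 0, 1, 0, 0, 0]
    - [54, 0, 1, 0, 0, 0]
    - [64, 0, 1, 0, 0, 0]
    - [74, 0, 1, 0, 0, 0]
    - [80, 0, 1, 0, 0, 0]
    - [80, 0, 1, 0, 0, 0]

```text
time_s: 8.25
eef_pos: [0.6098, 0.1097, 0.0729]
eef_rot: [180.0, -0.1, 88.2]
contact_force: [0.8, 1.0, -2.1]
finger_gap: 0.0159
grasp_force: 25.0
```

```bash
python3 - <<'E'
from h import *
go([.6108,.1184,.072],88)
E
```

```text
t 8.25 pos [0.6098 0.1097 0.0729] rot [ 1.80e+02 -1.00e-01  8.82e+01] j [-17.  54.   5.  98.  -8.  29.  -9.] F [ 0.8  1.  -2.1]
SHIFT [8.7 0.7 0.9] ROT [ 0.0001 -0.0016  0.0038]
```

Emit:
jog_arm:
  targets:
    - [2, 0.3, 0, 0, 0, 0]
    - [4, 0.3, 0, 0, 0, 0]
    - [5, 0.3, 0, 0, 0, 0]
    - [6, 0.3, 0, 0, 0, 0]
    - [6.5, 0.3, 0, 0, 0, 0]
    - [7, 0.3, 0, 0, 0, 0]
    - [7, 0.3, 0, 0, 0, 0]

```text
time_s: 8.83
eef_pos: [0.6104, 0.1139, 0.073]
eef_rot: [-180.0, -0.0, 88.0]
contact_force: [0.5, 0.4, -1.0]
finger_gap: 0.016
grasp_force: 25.0
```

Emit:
jog_arm:
  targets:
    - [0.5, 0, 0, 0, 0, 0]
    - [1, 0, 0, 0, 0, 0]
    - [1, 0, 0, 0, 0, 0]

```text
time_s: 9.08
eef_pos: [0.6105, 0.1151, 0.073]
eef_rot: [180.0, -0.0, 88.1]
contact_force: [-0.5, 0.3, -1.9]
finger_gap: 0.0156
grasp_force: 25.0
```

Emit:
jog_arm:
  targets:
    - [0.5, 0, 0, 0, 0, 0]
    - [1, 0, 0, 0, 0, 0]
    - [1.5, 0, 0, 0, 0, 0]
    - [1.5, 0, 0, 0, 0, 0]

```text
time_s: 9.42
eef_pos: [0.6105, 0.1167, 0.073]
eef_rot: [180.0, -0.0, 88.1]
contact_force: [0.1, -0.2, -0.3]
finger_gap: 0.0158
grasp_force: 25.0
```

Emit:
jog_arm:
  targets:
    - [0.5, 0, 0, 0, 0, 0]
    - [1, 0, 0, 0, 0, 0]
    - [1, 0, 0, 0, 0, 0]

```text
time_s: 9.67
eef_pos: [0.6106, 0.1176, 0.073]
eef_rot: [180.0, -0.0, 88.1]
contact_force: [0.1, -0.7, -0.0]
finger_gap: 0.0153
grasp_force: 25.0
```

Emit:
jog_arm:
  targets:
    - [0.3, 0, 0, 0, 0, 0]
    - [0.6, 0, 0, 0, 0, 0]
    - [1, 0, 0, 0, 0, 0]
    - [1, 0, 0, 0, 0, 0]

```text
time_s: 10.0
eef_pos: [0.6106, 0.1187, 0.073]
eef_rot: [180.0, -0.0, 88.1]
contact_force: [-0.0, 0.6, -0.6]
finger_gap: 0.0158
grasp_force: 25.0
```

Emit:
jog_arm:
  targets:
    - [0.3, 0, 0, 0, 0, 0]
    - [0.6, 0, 0, 0, 0, 0]
    - [0.6, 0, 0, 0, 0, 0]

```text
time_s: 10.25
eef_pos: [0.6106, 0.1191, 0.073]
eef_rot: [180.0, -0.0, 88.1]
contact_force: [0.3, -0.1, -0.6]
finger_gap: 0.0156
grasp_force: 25.0
```

Emit:
jog_arm:
  targets:
    - [0.3, 0, 0, 0, 0, 0]
    - [0.6, 0, 0, 0, 0, 0]
    - [0.8, 0, 0, 0, 0, 0]
    - [0.8, 0, 0, 0, 0, 0]

```text
time_s: 10.58
eef_pos: [0.6106, 0.1195, 0.073]
eef_rot: [-180.0, 0.0, 88.0]
contact_force: [-0.1, -1.1, 0.1]
finger_gap: 0.016
grasp_force: 25.0
```

Emit:
jog_arm:
  targets:
    - [0.3, 0, 0, 0, 0, 0]
    - [0.6, 0, 0, 0, 0, 0]
    - [0.8, 0, 0, 0, 0, 0]
    - [0.8, 0, 0, 0, 0, 0]

```text
time_s: 10.92
eef_pos: [0.6106, 0.1197, 0.073]
eef_rot: [-180.0, 0.1, 88.0]
contact_force: [0.1, -2.9, 0.8]
finger_gap: 0.016
grasp_force: 25.0
```

Emit:
jog_arm:
  targets:
    - [0.4, 0, 0, 0, 0, 0]
    - [0.7, 0, 0, 0, 0, 0]
    - [0.7, 0, 0, 0, 0, 0]

```text
time_s: 11.17
eef_pos: [0.6106, 0.1198, 0.073]
eef_rot: [-180.0, 0.1, 88.0]
contact_force: [0.7, -4.8, 0.3]
finger_gap: 0.0159
grasp_force: 25.0
```

```bash
python3 - <<'E'
from h import *
go([.6108,.119,.0725],178)
print(observe()['torque'])
c=calibration('wrist');im,d=save('w4','wrist')
E
```

```text
t 11.17 pos [0.6106 0.1198 0.073 ] rot [-1.8e+02  1.0e-01  8.8e+01] j [-18.  54.   5.  98.  -8.  29. -10.] F [ 0.7 -4.8  0.3]
SHIFT [-0.8  0.2  0.5] ROT [-1.6000e-03  1.3000e-03 -1.5708e+00]
[-1.23835055  0.18700355 -0.01204449]
```

View pics/w4.png

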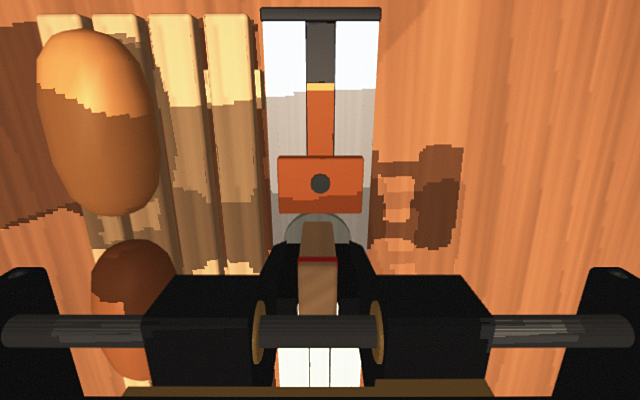

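The collar's front edge meets the stop's face at about (318,213), and the force of 4.8 N confirms contact. I'll ease off about 1 mm and begin the twist.

Emit:
jog_arm:
  targets:
    - [-0.8, 0, 0, 0, 0, 0]
    - [-1.2, 0, 0, 0, 0, 0]
    - [-1.2, 0, 0, 0, 0, -0.05]
    - [-1.2, 0, 0, 0, 0, -0.1]
    - [-1.2, 0, 0, 0, 0, -0.15]
    - [-1.2, 0, 0, 0, 0, -0.2]
    - [-1.2, 0, 0, 0, 0, -0.25]
    - [-1.2, 0, 0, 0, 0, -0.3]
    - [-1.2, 0, 0, 0, 0, -0.3]

```text
time_s: 11.97
eef_pos: [0.6118, 0.1197, 0.0733]
eef_rot: [179.9, 0.0, 105.3]
contact_force: [2.1, -4.9, -0.3]
finger_gap: 0.0156
grasp_force: 25.0
```

```bash
python3 - <<'E'
from h import *
go([.6108,.1192,.0728],178)
print(observe()['torque'])
E
```

```text
t 11.97 pos [0.6118 0.1197 0.0733] rot [179.9   0.  105.3] j [-16.  54.   1.  97.  -2.  29.   1.] F [ 2.1 -4.9 -0.3]
SHIFT [-0.2 -1.1  0.5] ROT [ 0.0017  0.0019 -1.2693]
[-1.12388755 -0.41582142 -0.01870104]
```

Emit:
jog_arm:
  targets:
    - [-0.5, -1, 0, 0, 0, 0]
    - [-0.5, -1, 0, 0, 0, -0.07]
    - [-0.5, -1, 0, 0, 0, -0.14]
    - [-0.5, -1, 0, 0, 0, -0.21]
    - [-0.5, -1, 0, 0, 0, -0.28]
    - [-0.5, -1, 0, 0, 0, -0.35]
    - [-0.5, -1, 0, 0, 0, -0.42]
    - [-0.5, -1, 0, 0, 0, -0.42]

```text
time_s: 12.63
eef_pos: [0.6099, 0.1197, 0.073]
eef_rot: [180.0, -0.0, 129.4]
contact_force: [2.0, -4.0, -1.0]
finger_gap: 0.0159
grasp_force: 25.0
```

```bash
python3 - <<'E'
from h import *
go([.6108,.1190,.0728],178)
print(observe()['torque'])
E
```

```text
t 12.63 pos [0.6099 0.1197 0.073 ] rot [180.   -0.  129.4] j [-13.  53.  -5.  97.   8.  29.  17.] F [ 2. -4. -1.]
SHIFT [-1.1  0.3  0.2] ROT [ 7.000e-04 -3.000e-04 -8.491e-01]
[-0.76575457 -0.35010599  0.03588522]
```

Emit:
jog_arm:
  targets:
    - [-0.9, 0, 0, 0, 0, -0.05]
    - [-0.9, 0, 0, 0, 0, -0.12]
    - [-0.9, 0, 0, 0, 0, -0.19]
    - [-0.9, 0, 0, 0, 0, -0.26]
    - [-0.9, 0, 0, 0, 0, -0.33]
    - [-0.9, 0, 0, 0, 0, -0.4]
    - [-0.9, 0, 0, 0, 0, -0.47]
    - [-0.9, 0, 0, 0, 0, -0.47]

```text
time_s: 13.3
eef_pos: [0.6101, 0.1198, 0.073]
eef_rot: [179.9, -0.1, 156.2]
contact_force: [1.4, -1.8, -1.8]
finger_gap: 0.0162
grasp_force: 25.0
```

```bash
python3 - <<'E'
from h import *
go([.6108,.1190,.0728],178)
print(observe()['torque'])
E
```

```text
t 13.3 pos [0.6101 0.1198 0.073 ] rot [ 1.799e+02 -1.000e-01  1.562e+02] j [ -9.  54. -11.  97.  18.  31.  35.] F [ 1.4 -1.8 -1.8]
SHIFT [-0.9 -0.5  0.2] ROT [ 0.0015 -0.0008 -0.3801]
[-0.39757533 -0.27382384 -0.01175194]
```

Emit:
jog_arm:
  targets:
    - [-0.5, -0.2, 0, 0, 0, -0.07]
    - [-0.5, -0.2, 0, 0, 0, -0.14]
    - [-0.5, -0.2, 0, 0, 0, -0.21]
    - [-0.5, -0.2, 0, 0, 0, -0.28]
    - [-0.5, -0.2, 0, 0, 0, -0.34]
    - [-0.5, -0.2, 0, 0, 0, -0.38]
    - [-0.5, -0.2, 0, 0, 0, -0.38]
    - [-0.5, -0.2, 0, 0, 0, -0.38]

```text
time_s: 13.97
eef_pos: [0.6103, 0.1196, 0.073]
eef_rot: [179.9, -0.0, 177.8]
contact_force: [0.0, -0.1, 0.0]
finger_gap: 0.0158
grasp_force: 25.0
```

```bash
python3 - <<'E'
from h import *
go([.6108,.1190,.0718],178)
print(observe()['torque'])
E
```

```text
t 13.97 pos [0.6103 0.1196 0.073 ] rot [179.9  -0.  177.8] j [ -6.  54. -17.  97.  26.  33.  50.] F [ 0.  -0.1  0. ]
SHIFT [-0.5 -0.6  1.2] ROT [ 0.0016 -0.0008 -0.0026]
[ 0.04033981 -0.05498879 -0.01089744]
```

Emit:
jog_arm:
  targets:
    - [0, 0, 0.5, 0, 0, 0]
    - [0, 0, 1, 0, 0, 0]
    - [0, 0, 1.5, 0, 0, 0]
    - [0, 0, 1.5, 0, 0, 0]

```text
time_s: 14.3
eef_pos: [0.6105, 0.1185, 0.0713]
eef_rot: [180.0, -0.0, 178.0]
contact_force: [-0.4, -0.4, -0.7]
finger_gap: 0.0161
grasp_force: 25.0
```

Emit:
jog_arm:
  targets:
    - [0, 0, 0.4, 0, 0, 0]
    - [0, 0, 0.8, 0, 0, 0]
    - [0, 0, 0.8, 0, 0, 0]

```text
time_s: 14.55
eef_pos: [0.6107, 0.1184, 0.0709]
eef_rot: [180.0, 0.0, 178.0]
contact_force: [-1.0, -0.6, 0.9]
finger_gap: 0.0158
grasp_force: 25.0
```

Emit:
jog_arm:
  targets:
    - [0, 0, 0.3, 0, 0, 0]
    - [0, 0, 0.5, 0, 0, 0]
    - [0, 0, 0.5, 0, 0, 0]

```text
time_s: 14.8
eef_pos: [0.6107, 0.1184, 0.0709]
eef_rot: [180.0, 0.0, 178.0]
contact_force: [-1.7, -0.7, 5.8]
finger_gap: 0.0158
grasp_force: 25.0
```

Seated: 5.8 N upward, and z has stopped falling. I'll release and retreat upwards.

Emit:
jog_arm:
  targets:
    - [0, 0, -0.3, 0, 0, 0]
    - [0, 0, -0.3, 0, 0, 0]
    - [0, 0, -0.3, 0, 0, 0]
    - [0, 0, -0.3, 0, 0, 0]
    - [0, 0, -0.3, 0, 0, 0]
    - [0, 0, -0.3, 0, 0, 0]
  grip: 45

```text
time_s: 15.3
eef_pos: [0.6107, 0.1183, 0.0703]
eef_rot: [180.0, -0.0, 178.0]
contact_force: [0.5, -0.4, 0.3]
finger_gap: 0.0451
grasp_force: 0.0
```

Emit:
jog_arm:
  targets:
    - [0, 0, -10, 0, 0, 0]
    - [0, 0, -25, 0, 0, 0]
    - [0, 0, -50, 0, 0, 0]
    - [0, 0, -85, 0, 0, 0]
    - [0, 0, -120, 0, 0, 0]
    - [0, 0, -150, 0, 0, 0]
    - [0, 0, -150, 0, 0, 0]
    - [0, 0, -150, 0, 0, 0]

```text
time_s: 15.97
eef_pos: [0.6118, 0.1187, 0.2231]
eef_rot: [179.9, 0.3, 178.0]
contact_force: [0.3, 0.8, -0.6]
finger_gap: 0.0451
grasp_force: 0.0
```

```bash
python3 - <<'E'
from h import *
c=calibration('wrist');im,D=save('w5','wrist');save('scene5','scene')
P=np.array([dep(c,u,v,D[v,u]) for v in range(0,400) for u in range(150,500) if D[v,u]>0])
P=P[(abs(P[:,0]-.6108)<.03)&(abs(P[:,1]-.119)<.035)]
T=P[(P[:,2]>.08)&(P[:,2]<.09)];print(len(T),T[:,2].mean(),cv2.minAreaRect((T[:,:2]*1000).astype(np.float32)))
C=P[(P[:,2]>.034)&(P[:,2]<.0385)];print('collar z',len(C),np.median(C[:,2]),C.min(0),C.max(0))
s=cv2.imread('pics/scene5.png')[120:270,290:470];w=cv2.imread('pics/w5.png')
cv2.imwrite('pics/f.png',np.hstack([cv2.resize(w,(480,300)),cv2.resize(s,(320,300))]))
E
```

```text
660 0.08577900972400263 ((608.4860229492188, 117.98483276367188), (15.77227783203125, 30.137601852416992), 87.49336242675781)
collar z 561 0.037093447781568645 [0.58516427 0.09343627 0.03402354] [0.63319406 0.15363814 0.03848508]
```

View pics/f.png

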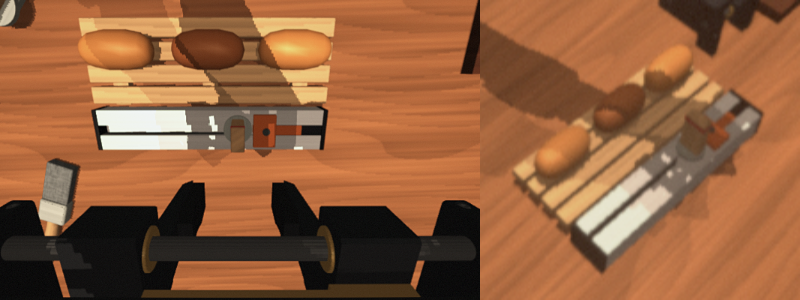

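The peg stands locked crosswise beside the stop at about (238,128) in the left picture. Its post top is at z 0.0858 against 0.086 expected, and its yaw matches the rail's to within 0.5°. Handing in.

```bash
python3 -c "
from h import *
print(hand_in())"
```

```text
the job is handed in; nothing more can be done
None
```

The peg is locked crosswise under the rail's lips at the orange stop, with its collar down on the rail. It touched the stop at about 5 N, and I eased it back about 1 mm before twisting. The job is handed in, with the gripper clear and about 16 s of the 58 s used.

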